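# Pack the lidded lunch pots into the carry tray

### The job

Pack the lunch tray: stand each of the four lidded lunch pots in the middle of the tray's mat of its own colour. They are full, so keep them upright and set them down gently rather than dropping them. The two open pots without lids still have to be washed: leave them standing where they are.

Things in the scene. Friction and masses are not known exactly. Their poses are not given: they have to be found in the camera images.
- red_pot: red plastic lunch pot WITH its lid on: closed flat red top with a white round spot (24 mm) in the middle and a thin white line under the lid. Round; 58 mm tall; lid 62 mm across from 44 to 58 mm height, cup below it tapering from 58 to 52 mm across. About 130 g, 90 to 180 g. Origin: centre of its underside, z up. It stands upright on the bench (underside at height 0); grip it across the lid, from above.
- yellow_pot: yellow plastic lunch pot WITH its lid on: closed flat yellow top with a white round spot (24 mm) in the middle and a thin white line under the lid. Round; 58 mm tall; lid 62 mm across from 44 to 58 mm height, cup below it tapering from 58 to 52 mm across. About 130 g, 90 to 180 g. Origin: centre of its underside, z up. It stands upright on the bench (underside at height 0); grip it across the lid, from above.
- green_pot: green plastic lunch pot WITH its lid on: closed flat green top with a white round spot (24 mm) in the middle and a thin white line under the lid. Round; 58 mm tall; lid 62 mm across from 44 to 58 mm height, cup below it tapering from 58 to 52 mm across. About 130 g, 90 to 180 g. Origin: centre of its underside, z up. It stands upright on the bench (underside at height 0); grip it across the lid, from above.
- blue_pot: blue plastic lunch pot WITH its lid on: closed flat blue top with a white round spot (24 mm) in the middle and a thin white line under the lid. Round; 58 mm tall; lid 62 mm across from 44 to 58 mm height, cup below it tapering from 58 to 52 mm across. About 130 g, 90 to 180 g. Origin: centre of its underside, z up. It stands upright on the bench (underside at height 0); grip it across the lid, from above.
- red_mat: red round flat mat, 76 mm across, 3 mm thick, fixed in the wooden carry tray; origin: centre of its underside, z up (a pot stands 3 mm above the origin). The four mats lie in a square, 110 mm between neighbours' centres, in an order that changes. The tray is fixed, 236 mm square, its floor 8 mm above the bench, its 8 mm thick rim 22 mm high (34 mm at two grips in the middle of two opposite sides).
- yellow_mat: yellow round flat mat, 76 mm across, 3 mm thick, fixed in the wooden carry tray; origin: centre of its underside, z up (a pot stands 3 mm above the origin). The four mats lie in a square, 110 mm between neighbours' centres, in an order that changes. The tray is fixed, 236 mm square, its floor 8 mm above the bench, its 8 mm thick rim 22 mm high (34 mm at two grips in the middle of two opposite sides).
- green_mat: green round flat mat, 76 mm across, 3 mm thick, fixed in the wooden carry tray; origin: centre of its underside, z up (a pot stands 3 mm above the origin). The four mats lie in a square, 110 mm between neighbours' centres, in an order that changes. The tray is fixed, 236 mm square, its floor 8 mm above the bench, its 8 mm thick rim 22 mm high (34 mm at two grips in the middle of two opposite sides).
- blue_mat: blue round flat mat, 76 mm across, 3 mm thick, fixed in the wooden carry tray; origin: centre of its underside, z up (a pot stands 3 mm above the origin). The four mats lie in a square, 110 mm between neighbours' centres, in an order that changes. The tray is fixed, 236 mm square, its floor 8 mm above the bench, its 8 mm thick rim 22 mm high (34 mm at two grips in the middle of two opposite sides).
- red_open: red plastic lunch pot WITHOUT a lid: an open empty cup of the same red, one looks into it from above. Round, 46 mm tall, 58 mm across the rim, 52 mm at the foot, 3 mm wall, 60 g. Origin: centre of its underside, z up. Stands among the lidded pots (centres at least 90 mm apart, at least 105 mm to a neighbour straight ahead or behind along x); does not belong in the tray.
- green_open: green plastic lunch pot WITHOUT a lid: an open empty cup of the same green, one looks into it from above. Round, 46 mm tall, 58 mm across the rim, 52 mm at the foot, 3 mm wall, 60 g. Origin: centre of its underside, z up. Stands among the lidded pots (centres at least 90 mm apart, at least 105 mm to a neighbour straight ahead or behind along x); does not belong in the tray.
Things that resemble listed ones, but are neither listed nor needed, are in the scene too. Leave any black or grey look-alike of the green_open alone.

How it is judged:
By the outcome, as a careful person would: the job done as asked, in the order asked, and still so for the second after the job is handed in, with the robot touching nothing.
It also fails if it takes over 104 s, if anything falls off the work surface, if the arm or the gripper's body presses on something with over 40 N, if the wrist force passes 120 N, or if a joint passes its speed limit or range.

### The arm

A 6-joint arm with a two-finger parallel gripper is mounted at the origin on the work surface. World frame = base frame: x ahead of the robot, y to its left, z up, the work surface at z = 0. Lengths are in m, angles in rad, forces in N, time in s.
With the tool pointing down it reaches from about 0.425 to 0.925 m from the base axis. Payload 12.5 kg.
Tool frame: the origin (TCP) lies on the centre line of the jaws, within the pads' length; the fingertips stand 8 mm ahead of it and the grasp point (between the pads) lies 11 mm behind it; z points along the fingers, y is the line along which they close (so a half turn about z gives the same grasp; the last joint's range is limited). The gripper opens to 85 mm and grips with 20 to 120 N. Pads are 22 mm wide; open, the fingers measure 114 mm over their backs; the gripper's body (76 mm by 85 mm) begins 54 mm behind the grasp point. The pads swing forward as they close: fully open they stand 13 mm farther back than shut.
Start: joints at [1.078, 0.491, 1.559, -0, 1.092, -0.106], TCP at [0.236, 0.579, 0.212] pointing down, gripper open.
Joint ranges: [-3.1, 3.1], [-0.84, 2.19], [0.05, 2.79], [-1.13, 4.28], [0.06, 2.93], [-2.69, 2.69]. Speed limits (rad/s): [2.22, 2.22, 2.79, 3.14, 3.14, 3.14].

### API

Orientations are given as a unit quaternion [w, x, y, z].
In Python, from plant import env gives the robot as it stands.
- The arm moves only by the tool send_rows, never from a script. Its argument "commands" is a list that holds one entry, the list of rows, each a list of 7 numbers: the turn, a rotation vector about the tool's x, y, z in rad, then the shift along the tool's x, y, z in cm, then the closure, from 0 (fully open) to 1 (shut). In form: [[[rx, ry, rz, dx, dy, dz, jaw], ...]]. A call has 1 to 20 rows; each row shifts and turns the commanded pose from where the row before left it, along the tool's axes as they then stand; what a row does not reach is not made up. A row lasts 1/10 s, in which the tool goes at most 50 mm and 8.59 degrees, less where a joint would pass 70% of its speed; a pose out of reach is approached as far as the arm can. A call is refused whole if a number of a shift passes 5 or a number of a turn 0.15, either way. A call with a gripper value outside its range is refused whole. The fingers move at their own pace and stop on an object; the grip force is fixed at half the most. Time passes only in rows, so rows that do not move let the fingers close. It gives the time, the measured TCP pose, the force, the opening and the grip force at its end, in the units of the state.
- env.read_state(): the state, without advancing time (a new reading comes with each control period).
- env.read_camera(name): name is "scene" or "top" or "wrist"; returns a dict with "img" (384x512x3 uint8, red, green, blue), "range_z" (384x512 float32, m along the optical axis (not along the pixel's ray), 0 where there is no reading), "intrinsics" (3x3 intrinsics, pixels), "cam_to_world" (4x4, takes a point from camera to world coordinates). Camera axes: x right, y up, looking along -z (the intrinsics and any distortion apply to the point x, -y, -z); pixel columns grow to the right and rows downward; lengths in m; the calibration is good to about 2 mm. A picture is of the moment at which its call begins.
- env.finish_job(): hands the job in; it is judged then, once.
Trained networks look in the newest picture that a camera, given by its name, has taken for a name from the list of things; names that differ only in an ending like _2 or _b are one class to them, and where a whole thing is asked for, a point or a joint stands for the part that bears it (a point fixed in the world has none). Each returns a list of dicts, best first, with "score" (0 to 1); they miss things now and then, are a little off and sometimes report something else, mostly with a low value. They report only what shows in the picture. A call takes as long as a camera call. They do not tell look-alikes from the thing itself.
- env.regions_of(camera, name): "region" (384x512 bool, what is visible of it) and "box" ([left, top, width, height] in pixels, round what is visible of it).
- env.landmark_of(camera, name): "centre" ([column, row] in pixels: a listed point, or the origin of a listed thing).
The state is a dict: "t": time; "joint_positions": joint angles; "joint_velocities": joint speeds; "joint_torque": joint torques, N m; "position": TCP position; "tcp_rot": TCP orientation; "contact_force": force on the tool from outside, world axes, zero at the start; "torque": the same for the moment, N m; "width": finger opening in m; "grip_force": force on a finger pad.
Only numpy, scipy, OpenCV 4.12 (cv2) and the standard library are available. Lean on these libraries where they do the work, as an engineer would, in place of code of your own. Each camera call takes 0.05 s, during which the arm holds its last target. There are 200 camera calls.

## Working session

There is one attempt and no reset: what is moved stays moved. The work goes in short steps, Python scripts to look and compute and a tool call to move; the robot and the scene stay as the last step left them, time stands still between calls to the robot, and variables do not carry over. Pictures are saved under pics/ and viewed, at most 14 in all, crops included, and the job is handed in when it is done.

Besides the shell and the picture viewer there is one more tool, called after "Emit:" as name(argument=value, ...) on one line, values as JSON. send_rows: Moves the arm, as the interface text tells. Its arguments: {"type":"object","properties":{"commands":{"type":"array"}},"required":["commands"]}

```bash
mkdir -p pics; cat > h.py <<'E'
import numpy as np, cv2
from plant import env
def world(c,u,v,z=None):
    K=c["intrinsics"];T=c["cam_to_world"]
    d=np.array([(u-K[0,2])/K[0,0],-(v-K[1,2])/K[1,1],-1.])
    d=T[:3,:3]@d;o=T[:3,3]
    return o+d*(z-o[2])/d[2]
E
python3 - <<'E'
from h import *
print(env.read_state())
for n in ("top","scene"):
    c=env.read_camera(n); cv2.imwrite(f"pics/{n}0.png",c["img"][:,:,::-1])
    print(n,c["intrinsics"].tolist(),c["cam_to_world"].round(3).tolist())
    if n=="top":
        for k in ["red","yellow","green","blue"]:
            for s,h in (("_pot",.058),("_mat",.011),("_open",.046)):
                if s=="_open" and k in("yellow","blue"):continue
                for r in env.regions_of(n,k+s)[:3]:
                    m=r["region"].astype(np.uint8);b=r["box"]
                    # enclosing circle of region
                    ct=max(cv2.findContours(m,0,2)[0],key=cv2.contourArea)
                    (u,v),rad=cv2.minEnclosingCircle(ct)
                    print(k+s,round(r["score"],2),b,(round(u),round(v),round(rad,1)),world(c,u,v,h).round(4))
E
```

```text
{'t': 0.0, 'joint_positions': array([ 1.07840637e+00,  4.91551894e-01,  1.55947646e+00, -1.14567123e-05,
        1.09169709e+00, -1.05569434e-01]), 'joint_velocities': array([ 6.40830458e-05, -4.25960086e-04, -3.75034034e-04, -1.34289222e-03,
       -9.33437803e-04,  5.86710928e-04]), 'joint_torque': array([-3.02337921e-04, -6.18436718e+01, -2.61595362e+01, -1.33593799e-04,
        4.04506020e-03,  3.08318363e-05]), 'position': array([0.23561899, 0.57860529, 0.21172321]), 'tcp_rot': array([-1.61972562e-04,  1.92204056e-01,  9.81354819e-01, -5.42765250e-04]), 'contact_force': array([-0.7358246 , -0.44507368,  0.37554914]), 'torque': array([0.02644873, 0.04005297, 0.02699931]), 'grip_force': 0.0, 'width': 0.08577102819345594}
top [[458.50625499931635, 0.0, 257.95095605088756], [0.0, 458.50625499931635, 188.10757148509643], [0.0, 0.0, 1.0]] [[0.02, 0.989, -0.143, 0.345], [-1.0, 0.019, -0.013, -0.052], [-0.01, 0.143, 0.99, 1.086], [0.0, 0.0, 0.0, 1.0]]
red_pot 0.82 [263.2, 121.5, 26.1, 29.9] (276, 137, 14.8) [ 0.6124 -0.0765  0.058 ]
red_mat 0.71 [176.7, 190.9, 30.9, 30.0] (192, 206, 16.
[... 812 characters left out ...]
5, 23.1] (392, 208, 14.3) [ 0.4566 -0.3436  0.046 ]
green_open 0.87 [333.8, 226.3, 28.5, 26.3] (347, 241, 13.6) [ 0.3789 -0.2408  0.046 ]
green_open 0.83 [383.6, 241.6, 27.5, 24.0] (396, 254, 14.4) [ 0.3523 -0.3498  0.046 ]
blue_pot 0.66 [322.1, 175.3, 30.3, 30.8] (337, 193, 14.7) [ 0.4857 -0.2177  0.058 ]
blue_pot 0.35 [177.0, 194.4, 29.9, 26.0] (192, 206, 16.0) [0.45   0.1108 0.058 ]
blue_mat 0.85 [132.0, 181.9, 30.5, 33.4] (147, 196, 16.6) [0.4777 0.2249 0.011 ]
scene [[386.42318424514593, 0.0, 258.39643254662445], [0.0, 386.42318424514593, 193.75764181027827], [0.0, 0.0, 1.0]] [[-0.025, -0.621, 0.783, 1.19], [1.0, -0.023, 0.013, -0.011], [0.01, 0.783, 0.622, 0.581], [0.0, 0.0, 0.0, 1.0]]
```

```bash
python3 -c "
import cv2
a=cv2.imread('pics/top0.png')[80:280,110:450]
cv2.imwrite('pics/topc.png',cv2.resize(a,(800,471),interpolation=2))"
```

```text
(no output)
```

View pics/topc.png

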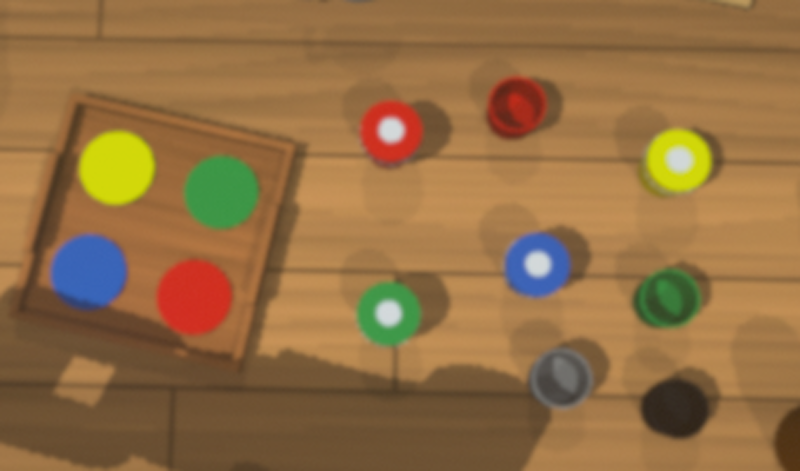

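View pics/scene0.png

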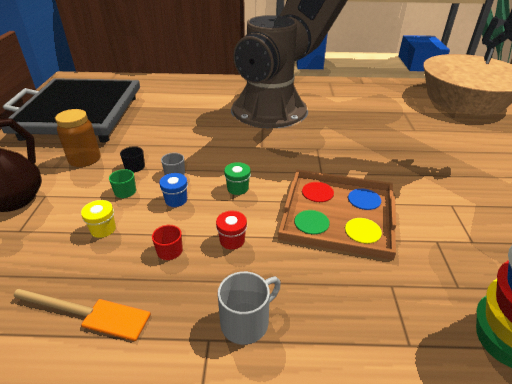

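The lidded pots are red, yellow, green and blue at top pixels (276,135), (398,148), (275,213) and (338,192). The mats are yellow (159,151), green (204,161), blue (147,196) and red (192,206). The grey and black cups and the open pots stay put.

```bash
cat > m.py <<'E'
from h import *
P=dict(red=((276,135),(192,206)),yellow=((398,148),(159,151)),green=((275,213),(204,161)),blue=((338,192),(147,196)))
c=env.read_camera("top");im=c["img"].astype(float)
hsv=cv2.cvtColor(c["img"],cv2.COLOR_RGB2HSV)
def cen(m,u,v,r):
    yy,xx=np.mgrid[:384,:512];m=m*(np.hypot(xx-u,yy-v)<r)
    return (m*xx).sum()/m.sum(),(m*yy).sum()/m.sum(),m.sum()
mats={}
for k,(p,q) in P.items():
    s=255-hsv[...,1].astype(float); a=cen((s>150)*1.,*p,9)
    d=np.linalg.norm(im-im[q[1],q[0]],axis=2); b=cen((d<55)*1.,*q,20)
    mats[k]=world(c,a[0],a[1],.058).round(4),world(c,b[0],b[1],.011).round(4)
    print(k,np.round(a,1),mats[k][0][:2],np.round(b,1),mats[k][1][:2])
M={k:m[1] for k,m in mats.items()}
print([round(float(np.linalg.norm(M[a]-M[b])),4) for a,b in (("red","blue"),("blue","yellow"),("yellow","green"),("green","red"))])
E
python3 m.py
```

```text
red [275.9 134.8  99. ] [ 0.6184 -0.0769] [192.  205.7 841. ] [0.4556 0.1172]
yellow [398.3 147.3  95. ] [ 0.5939 -0.3573] [159.1 150.8 754. ] [0.5864 0.2017]
green [274.9 212.6 131. ] [ 0.4387 -0.0774] [203.7 161.1 766. ] [0.5632 0.0934]
blue [338.3 191.7 112. ] [ 0.4888 -0.2198] [147.4 194.3 715. ] [0.4807 0.224 ]
[0.1097, 0.108, 0.1108, 0.1102]
```

Emit:
send_rows(commands=[[[0,0,0.148,0,0,0,0],[0,0,0.148,0,0,0,0],[0,0,0.148,0,0,0,0],[0,0,0.148,0,0,0,0],[0,0,0.148,0,0,0,0],[0,0,0.148,0,0,0,0],[0,0,0.148,0,0,0,0],[0,0,0.147,0,0,0,0],[0,0,0,0,0,0,0]]])

```text
t: 1.55
position: [0.2358, 0.5788, 0.2123]
tcp_rot: [-0.0, 0.708, 0.707, 0.0]
contact_force: [-0.2, -0.2, 0.2]
width: 0.0851
grip_force: 0.0
```

Emit:
send_rows(commands=[[[0,0,0,-4.0,2.4,0,0],[0,0,0,-4.0,2.4,0,0],[0,0,0,-4.0,2.4,0,0],[0,0,0,-4.0,2.4,0,0],[0,0,0,-4.0,2.4,0,0],[0,0,0,-4.0,2.4,0,0],[0,0,0,-4.0,2.4,0,0],[0,0,0,-4.0,2.4,0,0],[0,0,0,-4.0,2.4,0,0],[0,0,0,-4.0,2.4,0,0],[0,0,0,-4.0,2.4,0,0],[0,0,0,-4.0,2.4,0,0],[0,0,0,-4.0,2.4,0,0],[0,0,0,-4.0,2.4,0,0],[0,0,0,-4.0,2.4,0,0],[0,0,0,-4.0,2.4,0,0],[0,0,0,-1.6,0,0,0],[0,0,0,0,0,0,0],[0,0,0,0,0,0,0]]])

```text
t: 3.45
position: [0.6199, -0.0763, 0.2122]
tcp_rot: [-0.0, 0.706, 0.708, -0.0]
contact_force: [0.6, -0.3, -0.2]
width: 0.0854
grip_force: 0.0
```

```bash
python3 - <<'E'
from h import *
c=env.read_camera("wrist");s=env.read_state();print(s["position"],s["tcp_rot"])
cv2.imwrite("pics/w1.png",c["img"][:,:,::-1]);print(c["intrinsics"].tolist(),c["cam_to_world"].round(3).tolist())
hsv=cv2.cvtColor(c["img"],cv2.COLOR_RGB2HSV)
n,l,st,ce=cv2.connectedComponentsWithStats(((hsv[...,1]<70)&(hsv[...,2]>120)).astype(np.uint8))
for i in range(1,n):
    if st[i,4]>150: print(st[i],ce[i].round(1),world(c,*ce[i],.058).round(4))
E
```

```text
[ 0.61990515 -0.07572207  0.21240446] [-2.13708118e-04  7.05959187e-01  7.08252483e-01  4.29954960e-05]
[[282.36409748107803, 0.0, 254.97083092005207], [0.0, 282.36409748107803, 195.060839898985], [0.0, 0.0, 1.0]] [[1.0, -0.003, 0.0, 0.619], [0.003, 0.956, 0.292, -0.001], [-0.001, -0.292, 0.956, 0.375], [0.0, 0.0, 0.0, 1.0]]
[ 371   88  112  100 4663] [426.5 145.7] [ 0.81   -0.0399  0.058 ]
[384  99  21  18 163] [392.3 110.7] [ 0.7666 -0.0027  0.058 ]
[ 85 166  22  21 366] [ 95.2 176.1] [ 0.4356 -0.0757  0.058 ]
[242 166  21  21 358] [252.  176.3] [ 0.6158 -0.0754  0.058 ]
[125 245  39  42 474] [144.2 266.4] [ 0.4788 -0.1931  0.058 ]
[346 245  40  49 513] [366.6 268.4] [ 0.7617 -0.1951  0.058 ]
```

View pics/w1.png

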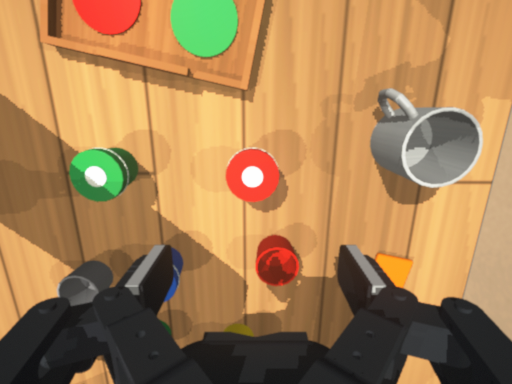

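Emit:
send_rows(commands=[[[0,0,0,0,-0.3,4,0],[0,0,0,0,0,4,0],[0,0,0,0,0,4,0],[0,0,0,0,0,3,0],[0,0,0,0,0,1.5,0],[0,0,0,0,0,0.7,0],[0,0,0,0,0,0,0],[0,0,0,0,0,0,1],[0,0,0,0,0,0,1],[0,0,0,0,0,0,1],[0,0,0,0,0,0,1],[0,0,0,0,0,0,1],[0,0,0,0,0,0,1],[0,0,0,0,0,0,1]]])

```text
t: 4.9
position: [0.6174, -0.0768, 0.0403]
tcp_rot: [-0.0, 0.707, 0.707, 0.0]
contact_force: [-0.2, 0.2, 0.1]
width: 0.0002
grip_force: 0.0
```

```bash
python3 - <<'E'
from h import *
a=env.read_camera("wrist")["img"][:,:,::-1];b=env.read_camera("scene")["img"][:,:,::-1]
print(env.read_state()["width"])
o=np.hstack([cv2.resize(a,(400,300)),cv2.resize(b[130:330,80:347],(400,300))]);cv2.imwrite("pics/g1.png",o)
E
```

```text
0.0005013111960504446
```

View pics/g1.png

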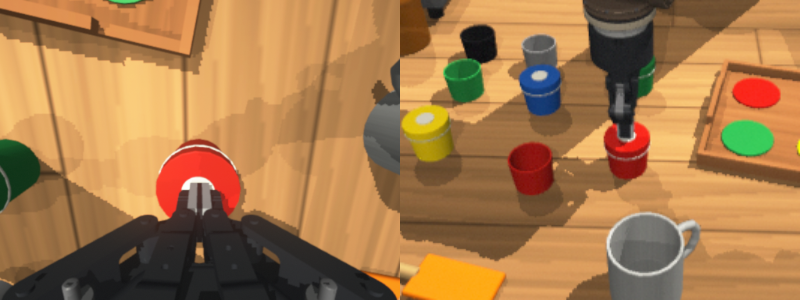

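The jaws are shut just above the red lid, over its white spot, so the pot was not gripped. It still stands where it was. I'll measure the true fingertip height.

```bash
python3 - <<'E'
from h import *
s=env.read_state();print(s["position"],s["contact_force"])
for n in("wrist","scene","top"):
    c=env.read_camera(n);K=c["intrinsics"];T=c["cam_to_world"];Z=c["range_z"]
    v,u=np.mgrid[:384,:512]
    p=np.stack([(u-K[0,2])/K[0,0]*Z,-(v-K[1,2])/K[1,1]*Z,-Z],-1)@T[:3,:3].T+T[:3,3]
    near=(np.hypot(p[...,0]-.617,p[...,1]+.077)<.045)&(Z>0)
    sat=cv2.cvtColor(c["img"],cv2.COLOR_RGB2HSV)
    red=near&(sat[...,1]>150)&((sat[...,0]<8)|(sat[...,0]>172))
    dark=near&(sat[...,2]<200)&(sat[...,1]<80)
    print(n,"cam z",T[:3,3].round(3),"red z pct",np.percentile(p[red][:,2],[2,50,98]).round(3) if red.any() else 0,"red xy",p[red&(p[...,2]>.05)].mean(0).round(3) if red.any() else 0)
    if dark.any():print("dark z pct",np.percentile(p[dark][:,2],[0,1,5,20,50]).round(3))
    if n=="wrist":
        for r in range(225,300,6): print(r,[tuple(p[r,x].round(3)) for x in (246,256,268)],c["img"][r,256])
E
```

```text
[ 0.61741799 -0.07676073  0.04025729] [ 0.71263811 -0.55723758  0.15703691]
wrist cam z [ 0.617 -0.001  0.203] red z pct [0.014 0.059 0.06 ] red xy [ 0.615 -0.064  0.059]
dark z pct [0.006 0.077 0.105 0.117 0.134]
225 [(np.float64(0.612), np.float64(-0.063), np.float64(0.059)), (np.float64(0.617), np.float64(-0.063), np.float64(0.059)), (np.float64(0.624), np.float64(-0.063), np.float64(0.059))] [240  79  67]
231 [(np.float64(0.612), np.float64(-0.066), np.float64(0.059)), (np.float64(0.618), np.float64(-0.066), np.float64(0.06)), (np.float64(0.624), np.float64(-0.066), np.float64(0.059))] [249 248 238]
237 [(np.float64(0.612), np.float64(-0.066), np.float64(0.067)), (np.float64(0.617), np.float64(-0.066), np.float64(0.068)), (np.float64(0.624), np.float64(-0.069), np.float64(0.061))] [80 48 44]
243 [(np.float64(0.612), np.float64(-0.066), np.float64(0.075)), (np.float64(0.617), np.float64(-0.065), np.float64(0.075)), (np.float64(0.624), np.float64(-0.07), np.float64(0.066))] [77 47 42]
249 [(np.float64(0.613), np.float64(-0.065), np.float64(0.082)), (np.float64(0.617), np.float64(-0
[... 1200 characters left out ...]
), (np.float64(0.622), np.float64(-0.065), np.float64(0.111))] [48 35 33]
291 [(np.float64(0.614), np.float64(-0.065), np.float64(0.114)), (np.float64(0.617), np.float64(-0.077), np.float64(0.098)), (np.float64(0.622), np.float64(-0.064), np.float64(0.116))] [45 34 33]
297 [(np.float64(0.614), np.float64(-0.066), np.float64(0.117)), (np.float64(0.617), np.float64(-0.081), np.float64(0.097)), (np.float64(0.622), np.float64(-0.065), np.float64(0.118))] [41 33 32]
scene cam z [ 1.19  -0.011  0.581] red z pct [0.003 0.053 0.059] red xy [ 0.627 -0.074  0.057]
dark z pct [0.043 0.069 0.127 0.197 0.251]
top cam z [ 0.345 -0.052  1.086] red z pct 0 red xy 0
dark z pct [0.334 0.343 0.347 0.354 0.358]
```

The closed fingertips are at z≈0.062 where 0.032 was expected, so the tips really stand about 30 mm higher than the stated frame suggests. I'll rise, open and go lower while watching the force.

Emit:
send_rows(commands=[[[0,0,0,0,0,-2,1],[0,0,0,0,0,-2,0],[0,0,0,0,0,-1,0],[0,0,0,0,0,0,0],[0,0,0,0,0,0,0],[0,0,0,0,0,0,0],[0,0,0,0,0,0,0],[0,0,0,0,0,0,0]]])

```text
t: 5.95
position: [0.6172, -0.0767, 0.0897]
tcp_rot: [-0.0, 0.707, 0.707, -0.0]
contact_force: [0.3, -0.2, 0.2]
width: 0.0854
grip_force: 0.0
```

```bash
python3 - <<'E'
from h import *
s=env.read_state();print(s["position"],s["width"])
for n in("wrist","scene"):
    c=env.read_camera(n);K=c["intrinsics"];T=c["cam_to_world"];Z=c["range_z"]
    v,u=np.mgrid[:384,:512]
    p=np.stack([(u-K[0,2])/K[0,0]*Z,-(v-K[1,2])/K[1,1]*Z,-Z],-1)@T[:3,:3].T+T[:3,3]
    sat=cv2.cvtColor(c["img"],cv2.COLOR_RGB2HSV)
    for sg in(-1,1):
        near=(abs(p[...,0]-.617-sg*.05)<.014)&(abs(p[...,1]+.077)<.014)&(Z>0)&(p[...,2]>.03)
        q=p[near];print(n,sg,len(q),np.percentile(q[:,2],[0,1,5,20]).round(3) if len(q) else 0)
E
```

```text
[ 0.61722277 -0.07671485  0.08967669] 0.08536507377699942
wrist -1 8572 [0.122 0.127 0.134 0.153]
wrist 1 8833 [0.122 0.127 0.134 0.154]
scene -1 254 [0.134 0.137 0.428 0.433]
scene 1 1699 [0.121 0.128 0.141 0.227]
```

Emit:
send_rows(commands=[[[0,0,0,0,0,3,0],[0,0,0,0,0,2,0],[0,0,0,0,0,1.5,0],[0,0,0,0,0,1,0],[0,0,0,0,0,0.7,0],[0,0,0,0,0,0,0],[0,0,0,0,0,0,1],[0,0,0,0,0,0,1],[0,0,0,0,0,0,1],[0,0,0,0,0,0,1],[0,0,0,0,0,0,1]]])

```text
t: 7.15
position: [0.6178, -0.0768, 0.0095]
tcp_rot: [0.001, 0.707, 0.707, 0.0]
contact_force: [-2.7, 0.4, 4.6]
width: 0.0608
grip_force: 64.2
```

Emit:
send_rows(commands=[[[0,0,0,0,0,-1,1],[0,0,0,0,0,-2.5,1],[0,0,0,0,0,-3,1],[0,0,0,0,0,-1.5,1],[0,0,0,1.5,-1.2,0,1],[0,0,0,2.7,-2.3,0,1],[0,0,0,3.3,-2.8,0,1],[0,0,0,3.3,-2.8,0,1],[0,0,0,3.3,-2.8,0,1],[0,0,0,2.7,-2.3,0,1],[0,0,0,1.7,-1.4,0,1],[0,0,0,1.0,-0.8,0,1],[0,0,0,0,0,0,1],[0,0,0,0,0,2,1],[0,0,0,0,0,2,1],[0,0,0,0,0,1.3,1],[0,0,0,0,0,0.5,1],[0,0,0,0,0,0,1]]])

```text
t: 8.95
position: [0.4537, 0.1175, 0.0298]
tcp_rot: [-0.0, 0.707, 0.707, -0.0]
contact_force: [-0.4, -1.1, -1.4]
width: 0.0602
grip_force: 65.3
```

```bash
python3 - <<'E'
from h import *
s=env.read_state();print(s["position"],s["width"],s["contact_force"])
a=env.read_camera("wrist")["img"][:,:,::-1];b=env.read_camera("scene")["img"][:,:,::-1]
o=np.hstack([cv2.resize(a,(400,300)),cv2.resize(b[130:280,230:430],(400,300))]);cv2.imwrite("pics/g2.png",o)
E
```

```text
[0.4536707  0.11747263 0.02984798] 0.060248716429522994 [-0.36301405 -1.11465952 -1.42582842]
```

View pics/g2.png

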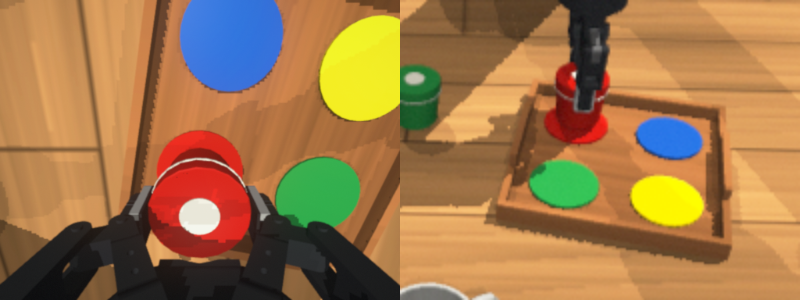

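The red pot is held upright over the red mat. I'll lower it gently.

Emit:
send_rows(commands=[[[0,0,0,0,0,0.4,1],[0,0,0,0,0,0.3,1],[0,0,0,0,0,0.1,1],[0,0,0,0,0,0.1,1],[0,0,0,0,0,0.05,1],[0,0,0,0,0,0,1]]])

```text
t: 9.65
position: [0.4532, 0.1181, 0.0208]
tcp_rot: [-0.0, 0.707, 0.707, 0.0]
contact_force: [-0.4, -0.4, -1.9]
width: 0.0603
grip_force: 65.3
```

Emit:
send_rows(commands=[[[0,0,0,0,0,0.1,1],[0,0,0,0,0,0.05,1],[0,0,0,0,0,0,1]]])

```text
t: 9.95
position: [0.4533, 0.1181, 0.0204]
tcp_rot: [0.0, 0.707, 0.707, 0.0]
contact_force: [-4.0, -1.0, 19.1]
width: 0.06
grip_force: 67.1
```

Emit:
send_rows(commands=[[[0,0,0,0,0,-0.1,1],[0,0,0,0,0,0,0.1],[0,0,0,0,0,0,0],[0,0,0,0,0,0,0],[0,0,0,0,0,0,0],[0,0,0,0,0,0,0],[0,0,0,0,0,-2,0],[0,0,0,0,0,-4,0],[0,0,0,0,0,-2,0],[0,0,0,-3,-0.2,0,0],[0,0,0,-4,-0.4,0,0],[0,0,0,-4,-0.4,0,0],[0,0,0,-4,-0.4,0,0],[0,0,0,-3,-0.2,0,0],[0,0,0,-1.4,0,0,0],[0,0,0,0,0,0,0]]])

```text
t: 11.55
position: [0.4374, -0.0775, 0.1003]
tcp_rot: [0.0, 0.708, 0.707, 0.0]
contact_force: [0.1, 0.9, 0.5]
width: 0.0856
grip_force: 0.0
```

```bash
cat > w.py <<'E'
import sys
from h import *
c=env.read_camera("wrist");s=env.read_state();print(s["position"].round(4),s["tcp_rot"].round(4))
hsv=cv2.cvtColor(c["img"],cv2.COLOR_RGB2HSV)
n,l,st,ce=cv2.connectedComponentsWithStats(((hsv[...,1]<70)&(hsv[...,2]>120)).astype(np.uint8))
for i in range(1,n):
    if 150<st[i,4]<6000 and .7<st[i,2]/st[i,3]<1.5: print(st[i],ce[i].round(1),world(c,*ce[i],.058).round(4))
if len(sys.argv)>1: cv2.imwrite(f"pics/{sys.argv[1]}.png",c["img"][:,:,::-1])
E
python3 w.py w2; python3 m.py
```

```text
[ 0.4373 -0.0764  0.1002] [-1.000e-04  7.074e-01  7.068e-01  0.000e+00]
[239 194  32  30 773] [254.4 208.7] [ 0.4365 -0.0758  0.058 ]
[347 245  39  49 512] [366.7 268.8] [ 0.529  -0.1286  0.058 ]
red [nan nan  0.] [nan nan] [187.8 203.   45. ] [0.4616 0.1274]
yellow [398.3 147.3 103. ] [ 0.5941 -0.3574] [159.3 150.9 776. ] [0.5863 0.2013]
green [275. 213. 249.] [ 0.4378 -0.0777] [203.8 161.2 737. ] [0.5629 0.0933]
blue [338.1 191.6 125. ] [ 0.489  -0.2195] [147.2 195.1 758. ] [0.4787 0.2244]
[0.0985, 0.1101, 0.1105, 0.1069]m.py:7: RuntimeWarning: invalid value encountered in scalar divide
  return (m*xx).sum()/m.sum(),(m*yy).sum()/m.sum(),m.sum()
```

View pics/w2.png

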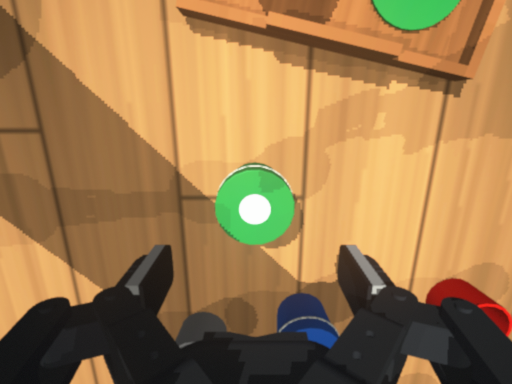

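The green pot is centred at (254,209) between the jaws.

Emit:
send_rows(commands=[[[0,0,0,0,0,3,0],[0,0,0,0,0,3,0],[0,0,0,0,0,1.6,0],[0,0,0,0,0,1,0],[0,0,0,0,0,0.5,0],[0,0,0,0,0,0,0],[0,0,0,0,0,0,1],[0,0,0,0,0,0,1],[0,0,0,0,0,0,1],[0,0,0,0,0,0,1],[0,0,0,0,0,0,1],[0,0,0,0,0,0,1]]])

```text
t: 12.85
position: [0.4377, -0.076, 0.0104]
tcp_rot: [0.001, 0.707, 0.707, 0.0]
contact_force: [-0.9, 2.3, 10.5]
width: 0.0603
grip_force: 62.2
```

Emit:
send_rows(commands=[[[0,0,0,0,0,-1,1],[0,0,0,0,0,-2.5,1],[0,0,0,0,0,-3,1],[0,0,0,0,0,-1.5,1],[0,0,0,1.5,1.1,0,1],[0,0,0,2.5,1.8,0,1],[0,0,0,3.0,2.2,0,1],[0,0,0,3.0,2.2,0,1],[0,0,0,3.0,2.2,0,1],[0,0,0,2.3,1.7,0,1],[0,0,0,1.3,0.9,0,1],[0,0,0,0.5,0.4,0,1],[0,0,0,0,0,0,1],[0,0,0,0,0,2,1],[0,0,0,0,0,2,1],[0,0,0,0,0,1.5,1],[0,0,0,0,0,0.8,1],[0,0,0,0,0,0.4,1],[0,0,0,0,0,0,1]]])

```text
t: 14.75
position: [0.5621, 0.0947, 0.0223]
tcp_rot: [-0.0, 0.707, 0.707, -0.0]
contact_force: [0.1, 0.3, -1.1]
width: 0.0602
grip_force: 65.2
```

Emit:
send_rows(commands=[[[0,0,0,0,0,0.07,1],[0,0,0,0,0,0.05,1],[0,0,0,0,0,0,1]]])

```text
t: 15.05
position: [0.5624, 0.0952, 0.0215]
tcp_rot: [0.0, 0.707, 0.707, 0.0]
contact_force: [0.3, 1.1, 0.0]
width: 0.0602
grip_force: 65.2
```

Emit:
send_rows(commands=[[[0,0,0,0,0,0.03,1],[0,0,0,0,0,0,1],[0,0,0,0,0,0,0.1],[0,0,0,0,0,0,0],[0,0,0,0,0,0,0],[0,0,0,0,0,0,0],[0,0,0,0,0,-2,0],[0,0,0,0,0,-4,0],[0,0,0,0,0,-2,0],[0,0,0,-3,-0.7,0,0],[0,0,0,-4.2,-1,0,0],[0,0,0,-4.2,-1,0,0],[0,0,0,-4.2,-1,0,0],[0,0,0,-4.2,-1,0,0],[0,0,0,-4.2,-1,0,0],[0,0,0,-4.2,-1,0,0],[0,0,0,-3.1,-0.8,0,0],[0,0,0,0,0,0,0],[0,0,0,0,0,0,0]]])

```text
t: 16.95
position: [0.4872, -0.2183, 0.1007]
tcp_rot: [-0.0, 0.707, 0.707, 0.0]
contact_force: [0.1, 0.7, 0.8]
width: 0.0853
grip_force: 0.0
```

```bash
python3 w.py
```

```text
[ 0.4874 -0.2176  0.1007] [-2.000e-04  7.069e-01  7.073e-01  0.000e+00]
[239 196  32  30 760] [254.8 210.6] [ 0.4866 -0.2184  0.058 ]
[346 245  40  49 555] [366.7 268.8] [ 0.5789 -0.2696  0.058 ]
```

Emit:
send_rows(commands=[[[0,0,0,0,0,3,0],[0,0,0,0,0,3,0],[0,0,0,0,0,1.6,0],[0,0,0,0,0,1,0],[0,0,0,0,0,0.5,0],[0,0,0,0,0,0,0],[0,0,0,0,0,0,1],[0,0,0,0,0,0,1],[0,0,0,0,0,0,1],[0,0,0,0,0,0,1],[0,0,0,0,0,0,1],[0,0,0,0,0,0,1]]])

```text
t: 18.2
position: [0.4879, -0.218, 0.011]
tcp_rot: [0.001, 0.707, 0.707, 0.0]
contact_force: [-1.1, 1.7, 8.3]
width: 0.0599
grip_force: 62.9
```

Emit:
send_rows(commands=[[[0,0,0,0,0,-1,1],[0,0,0,0,0,-2.5,1],[0,0,0,0,0,-3,1],[0,0,0,0,0,-3,1],[0,0,0,0,0,-1.5,1],[0,0,0,1.5,0,0,1],[0,0,0,2.5,0,0,1],[0,0,0,3.5,0,0,1],[0,0,0,4,0,0,1],[0,0,0,4,0,0,1],[0,0,0,4,-0.1,0,1],[0,0,0,4,-0.2,0,1],[0,0,0,4,-0.2,0,1],[0,0,0,4,-0.2,0,1],[0,0,0,4,-0.2,0,1],[0,0,0,3.5,0,0,1],[0,0,0,2.7,0,0,1],[0,0,0,1.5,0,0,1],[0,0,0,1,0,0,1],[0,0,0,0,0,0,1]]])

```text
t: 20.2
position: [0.4778, 0.2246, 0.1196]
tcp_rot: [-0.0, 0.706, 0.708, -0.0]
contact_force: [-0.1, -0.6, -2.4]
width: 0.0602
grip_force: 65.2
```

```bash
python3 w.py w3
```

```text
[0.4779 0.2238 0.1196] [-1.000e-04  7.067e-01  7.076e-01 -2.000e-04]
[ 229  255   53   47 1903] [254.9 278. ] [0.4774 0.1521 0.058 ]
```

View pics/w3.png

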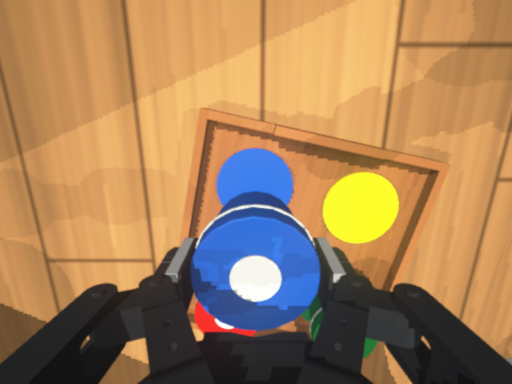

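The blue pot is upright, with its mat in line at (255,185). I'll lower it.

Emit:
send_rows(commands=[[[0,0,0,0,0,2,1],[0,0,0,0,0,2.5,1],[0,0,0,0,0,2.5,1],[0,0,0,0,0,1.4,1],[0,0,0,0,0,0.8,1],[0,0,0,0,0,0.4,1],[0,0,0,0,0,0.1,1],[0,0,0,0,0,0.08,1],[0,0,0,0,0,0,1]]])

```text
t: 21.15
position: [0.4784, 0.2241, 0.0225]
tcp_rot: [0.0, 0.707, 0.707, 0.0]
contact_force: [-0.9, 0.4, -1.0]
width: 0.0602
grip_force: 65.2
```

Emit:
send_rows(commands=[[[0,0,0,0,0,0.04,1],[0,0,0,0,0,0.03,1],[0,0,0,0,0,0,1]]])

```text
t: 21.45
position: [0.4784, 0.2242, 0.022]
tcp_rot: [0.0, 0.707, 0.708, 0.0]
contact_force: [-1.9, 0.0, 5.7]
width: 0.0606
grip_force: 66.2
```

Emit:
send_rows(commands=[[[0,0,0,0,0,0,0.1],[0,0,0,0,0,0,0],[0,0,0,0,0,0,0],[0,0,0,0,0,0,0],[0,0,0,0,0,-2,0],[0,0,0,0,0,-4,0],[0,0,0,0,0,-2,0],[0,0,0,-3,0.6,0,0],[0,0,0,-4,0.8,0,0],[0,0,0,-4,0.8,0,0],[0,0,0,-4,0.8,0,0],[0,0,0,-4,0.8,0,0],[0,0,0,-4,0.8,0,0],[0,0,0,-4,0.8,0,0],[0,0,0,-4,0.8,0,0],[0,0,0,-4,0.8,0,0],[0,0,0,-4,0.8,0,0]]])

```text
t: 23.15
position: [0.5565, -0.1676, 0.1012]
tcp_rot: [-0.0, 0.707, 0.707, 0.0]
contact_force: [0.6, 0.6, 0.3]
width: 0.0855
grip_force: 0.0
```

Emit:
send_rows(commands=[[[0,0,0,-4,0.8,0,0],[0,0,0,-4,0.8,0,0],[0,0,0,-4,0.8,0,0],[0,0,0,-4,0.8,0,0],[0,0,0,-3,0.4,0,0],[0,0,0,0,0,0,0],[0,0,0,0,0,0,0]]])

```text
t: 23.85
position: [0.5922, -0.3559, 0.1006]
tcp_rot: [-0.001, 0.707, 0.707, -0.0]
contact_force: [0.1, 0.8, -0.2]
width: 0.0854
grip_force: 0.0
```

```bash
python3 w.py w4
```

```text
[ 0.5923 -0.3551  0.1009] [-6.000e-04  7.068e-01  7.074e-01  0.000e+00]
[240 197  30  28 687] [254.7 210.6] [ 0.5915 -0.3559  0.058 ]
```

View pics/w4.png

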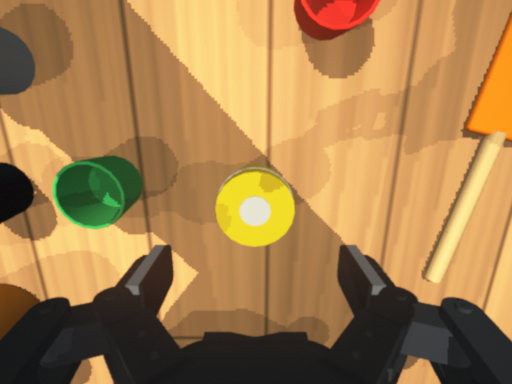

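The yellow pot is centred at (255,211), with the green open pot clear at (95,190).

Emit:
send_rows(commands=[[[0,0,0,0,0,3,0],[0,0,0,0,0,3,0],[0,0,0,0,0,1.6,0],[0,0,0,0,0,1,0],[0,0,0,0,0,0.5,0],[0,0,0,0,0,0,0],[0,0,0,0,0,0,1],[0,0,0,0,0,0,1],[0,0,0,0,0,0,1],[0,0,0,0,0,0,1],[0,0,0,0,0,0,1],[0,0,0,0,0,0,1]]])

```text
t: 25.1
position: [0.5932, -0.3562, 0.0119]
tcp_rot: [0.001, 0.707, 0.707, 0.0]
contact_force: [-0.5, 1.5, 4.9]
width: 0.0606
grip_force: 64.3
```

Emit:
send_rows(commands=[[[0,0,0,0,0,-1,1],[0,0,0,0,0,-2.5,1],[0,0,0,0,0,-3,1],[0,0,0,0,0,-3,1],[0,0,0,0,0,-1.5,1],[0,0,0,1.5,0,0,1],[0,0,0,2.5,0,0,1],[0,0,0,3.5,0,0,1],[0,0,0,4,0,0,1],[0,0,0,4,0,0,1],[0,0,0,4,0,0,1],[0,0,0,4,0,0,1],[0,0,0,4,0,0,1],[0,0,0,4,0,0,1],[0,0,0,4,-0.1,0,1],[0,0,0,4,-0.2,0,1],[0,0,0,4,-0.2,0,1],[0,0,0,4,-0.2,0,1]]])

```text
t: 26.9
position: [0.5835, 0.1215, 0.1189]
tcp_rot: [-0.001, 0.707, 0.708, -0.001]
contact_force: [0.3, 0.2, -2.0]
width: 0.0599
grip_force: 65.0
```

Emit:
send_rows(commands=[[[0,0,0,4,0,0,1],[0,0,0,3.5,0,0,1],[0,0,0,2.2,0,0,1],[0,0,0,1.5,0,0,1],[0,0,0,1,0,0,1],[0,0,0,0,0,0,1],[0,0,0,0,0,0,1]]])

```text
t: 27.6
position: [0.5849, 0.2405, 0.12]
tcp_rot: [-0.0, 0.707, 0.707, -0.0]
contact_force: [-0.2, -0.5, -0.8]
width: 0.0602
grip_force: 65.0
```

```bash
python3 w.py w5
```

```text
[0.5851 0.2403 0.1201] [-1.000e-04  7.070e-01  7.072e-01 -2.000e-04]
[109 213  31  28 660] [123.8 226.3] [0.4714 0.2189 0.058 ]
[ 230  254   51   45 1828] [255.  276.1] [0.5845 0.1699 0.058 ]
```

View pics/w5.png

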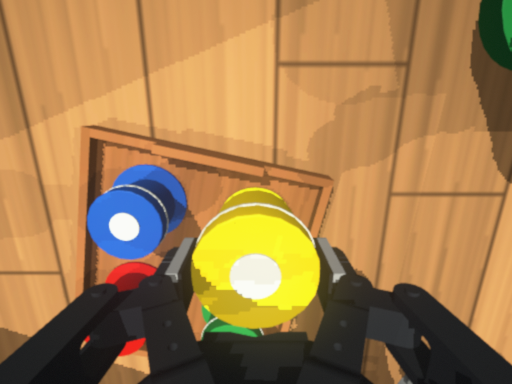

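I overshot y by 39 mm. I'll correct that, then lower.

Emit:
send_rows(commands=[[[0,0,0,-1.3,0,0,1],[0,0,0,-1.6,0,0,1],[0,0,0,-1.0,0,0,1],[0,0,0,0,0,0,1],[0,0,0,0,0,2,1],[0,0,0,0,0,2.5,1],[0,0,0,0,0,2.5,1],[0,0,0,0,0,1.4,1],[0,0,0,0,0,0.8,1],[0,0,0,0,0,0.4,1],[0,0,0,0,0,0.05,1],[0,0,0,0,0,0,1]]])

```text
t: 28.85
position: [0.5855, 0.2024, 0.0246]
tcp_rot: [0.0, 0.707, 0.707, 0.001]
contact_force: [-0.1, -0.4, -1.4]
width: 0.0599
grip_force: 65.0
```

Emit:
send_rows(commands=[[[0,0,0,0,0,0.07,1],[0,0,0,0,0,0.05,1],[0,0,0,0,0,0.03,1],[0,0,0,0,0,0,1]]])

```text
t: 29.25
position: [0.5853, 0.2023, 0.0228]
tcp_rot: [0.0, 0.707, 0.707, 0.0]
contact_force: [-0.8, 0.4, 5.0]
width: 0.0605
grip_force: 65.3
```

Touching. I'll release, retreat and check.

Emit:
send_rows(commands=[[[0,0,0,0,0,0,0.1],[0,0,0,0,0,0,0],[0,0,0,0,0,0,0],[0,0,0,0,0,0,0],[0,0,0,0,0,-2,0],[0,0,0,0,0,-4,0],[0,0,0,0,0,-4,0],[0,0,0,-4,0,-3,0],[0,0,0,-4,0,0,0],[0,0,0,-4,0,0,0],[0,0,0,-4,0,0,0],[0,0,0,-4,0,0,0],[0,0,0,-4,0,0,0],[0,0,0,-4,0,0,0],[0,0,0,0,0,0,0],[0,0,0,0,0,0,0]]])

```text
t: 30.85
position: [0.5852, -0.0785, 0.1522]
tcp_rot: [-0.0, 0.707, 0.707, 0.0]
contact_force: [-0.3, 0.6, 0.7]
width: 0.0854
grip_force: 0.0
```

```bash
python3 - <<'E'
from h import *
c=env.read_camera("top");a=c["img"][:,:,::-1];b=env.read_camera("scene")["img"][:,:,::-1]
hsv=cv2.cvtColor(c["img"],cv2.COLOR_RGB2HSV)
n,l,st,ce=cv2.connectedComponentsWithStats(((hsv[...,1]<90)&(hsv[...,2]>120)).astype(np.uint8))
for i in range(1,n):
    w=world(c,*ce[i],.069)
    if 40<st[i,4]<250 and .4<w[0]<.65 and .05<w[1]<.3: print(w.round(4))
print("mats .4556,.1172 .5864,.2017 .5632,.0934 .4790,.2250")
cv2.imwrite("pics/f.png",np.hstack([cv2.resize(a[110:260,110:310],(400,300)),cv2.resize(b[110:290,80:420],(400,300))]))
E
```

```text
[0.5871 0.2018 0.069 ]
[0.4801 0.2231 0.069 ]
[0.4495 0.2202 0.069 ]
mats .4556,.1172 .5864,.2017 .5632,.0934 .4790,.2250
```

View pics/f.png

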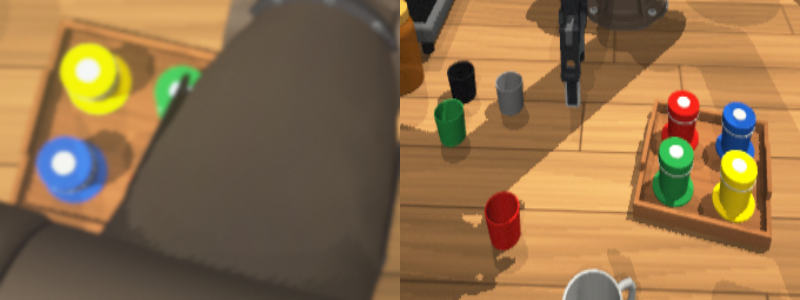

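All four pots stand upright and centred on their own mats, and the open pots are undisturbed.

```bash
python3 -c "
from plant import env
print(env.finish_job())"
```

```text
the job is handed in; nothing more can be done
None
```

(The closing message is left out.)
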